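# Set up a fold-down preparation flap on its slide-out supports

### The arm

A 6-joint arm with a two-finger parallel gripper is mounted at the origin on the work surface. World frame = base frame: x ahead of the robot, y to its left, z up, the work surface at z = 0. Lengths are in m, angles in rad, forces in N, time in s.
With the tool pointing down it reaches from about 0.3 to 0.825 m from the base axis. Payload 5.4 kg.
Tool frame: the origin (TCP) lies at the very end of the fingers, on their centre line; the grasp point (between the pads) lies grasp_offset behind it (grasp_offset is the distance from the TCP to the grasp point, in m); z points along the fingers, y is the direction in which the jaws open and shut (so a half turn about z gives the same grasp; the last joint's range is limited). The gripper opens to 92 mm and grips with 3 to 60 N. Pads are 20 mm wide; open, the fingers measure 128 mm over their backs; the gripper's body (75 mm by 189 mm) begins 69 mm behind the grasp point.
Start: joints at [-1.474, 0.158, 1.597, -0, 1.386, -0.21], TCP at [0.174, -0.548, 0.215] pointing down, gripper open.
Joint ranges: [-2.91, 2.91], [-0.94, 2.29], [0.18, 2.7], [-1.29, 4.43], [0.17, 2.64], [-3, 3]. Speed limits (rad/s): [2.57, 2.57, 3.14, 3.14, 3.14, 3.14].

### API

Orientations are given as a rotation vector (axis times angle).
In Python, from workcell import * gives the robot as it stands.
- The arm moves only by the tool carry_out, never from a script. Its argument "moves" is a list of rows, each an object with "offset": the shift along the tool's x, y, z in cm, a list of three; "turn": the turn, a rotation vector about the tool's x, y, z in rad, a list of three. In form: [{"offset": [tx, ty, tz], "turn": [wx, wy, wz]}, ...]. A call has 1 to 8 rows; each row shifts and turns the pose as measured when the row begins, along the tool's axes as they then stand; what a row does not reach is not made up. A row lasts 1/12 s, in which the tool goes at most 41.7 mm and 7.16 degrees, less where a joint would pass 70% of its speed; a pose out of reach is approached as far as the arm can. A call is refused whole if a number of a shift passes 4.17 or a number of a turn 0.125, either way. A call with a gripper value outside its range is refused whole. "fingers" is the finger opening in cm, from 0 to 9.19, set as the call begins (left out, the last holds). The fingers move at their own pace and stop on an object; "grip_force" is the grip in N (left out, the last holds). Time passes only in rows, so rows that do not move let the fingers close. It gives the time, the measured TCP pose, the force and the opening at its end, in the units of the state.
- read_state(): the state, without advancing time (a new reading comes with each control period).
- snapshot(name): name is "scene" or "top" or "wrist"; returns a dict with "image" (420x560x3 uint8, blue, green, red), "range_z" (420x560 float32, m along the optical axis (not along the pixel's ray), 0 where there is no reading), "fx", "fy", "cx", "cy" (pixels), "k1" (the pictures are not rectified: a ray, as slopes to the right and down, at radius r is drawn at 1 + k1 r^2 times it, then the intrinsics apply), "extrinsics" (4x4, takes a point from camera to world coordinates); the wrist camera has in their place "tool_from_camera" (4x4, takes a point from camera to tool coordinates, whose origin is the TCP and whose axes are the flange's). Camera axes: x right, y up, looking along -z (the intrinsics and any distortion apply to the point x, -y, -z); pixel columns grow to the right and rows downward; lengths in m; the calibration is good to about 2 mm. A picture is of the moment at which its call begins: read the wrist's pose just before it.
- job_done(): hands the job in, once; it reports no verdict.
The state is a dict: "time_s": time; "q": joint angles; "dq": joint speeds; "joint_efforts": joint torques, N m; "position": TCP position; "eef_rot": TCP orientation; "wrist_force": force on the tool from outside, world axes, zero at the start; "moment": the same for the moment, N m; "opening": finger opening in m.
Only numpy, scipy, OpenCV 4.12 (cv2) and the standard library are available. Lean on these libraries where they do the work, as an engineer would, in place of code of your own. Each camera call takes 0.05 s, during which the arm holds its last target. There are 200 camera calls.

### The job

Get the small worktop cabinet ready as a preparation place: pull both wooden slide-out supports fully out to their stops first, then bring the drop-front flap down gently by its bar handle until it lies flat on the two supports, and let go. Do not let the flap fall, and leave the bowl, the mug and the jar where they stand.

Things in the scene. Friction and masses are not known exactly. Their poses are not given: they have to be found in the camera images.
- cabinet: Low white kitchen cabinet, 340 wide (y) x 220 deep (x) x 252 high, fixed on the worktop. Origin: on the worktop under the middle of its front edge; x points into the cabinet, away from the robot, y to the left, z up (all offsets are in this frame). Its front is upright to 105 high, then slopes back 15 degrees; a plywood flap covers the slope.
- flap_hinge (a point): Middle of the flap's hinge line (which runs along the cabinet's y), fixed to the cabinet 105 above its origin; axes as the cabinet's.
- flap (a joint): Hinge angle, rad: 0 = shut, leaning back 15 degrees and staying so by its weight; 0.26 = upright; grows as the free edge comes over and down towards the robot; 1.83 = level on the supports; 2.2 = hanging, if no support is out. Plywood board 340 wide, 140 from hinge to free edge, 16 thick, about 0.45 kg, hinged at its inner face's lower edge; next to no friction: let go beyond 0.5 it falls.
- flap_bar (a point): Middle of the flap's handle: a round steel bar 10 in diameter, 120 long, parallel to the hinge, on two thin stalks at its ends, 40 beyond the free edge, in mid-thickness of the board (35 free between bar and edge): 180 from the hinge line along the board. Shut it is 39 in +x and 176 above the hinge line; level, 180 in -x and 8 below. A gripper pointing down can hold it across x all the way.
- support_left (a joint): How far the support on the cabinet's +y side is drawn out towards the cabinet's -x, m: 0 = in, 0.10 = stop; may start partly drawn. Sliding friction about 2 N. A plywood rail 20 wide, 30 high, its top 88.5 above the worktop, just under the level flap; at 0 its front end is 20 ahead of the cabinet's front.
- support_right (a joint): The same for the like support on the -y side.
- support_left_knob (a point): Middle of the pull knob on the front end of the left support: an upright steel cylinder 16 in diameter and 28 high, on a neck 8 wide, 30 ahead of the rail's end; it lies 71.5 above the worktop, 130 to +y of the cabinet's middle, and 50 ahead of the cabinet's front plus what the support is drawn out. It moves with the support.
- support_right_knob (a point): The same for the right support, 130 to -y of the cabinet's middle.
- bowl: White bowl 100 wide, 50 high, on the worktop beside the cabinet; origin under its centre. Bystander.
- mug: White mug 76 wide with a handle, 85 high, on the worktop beside the cabinet; origin under its centre. Bystander.
- jar: Glass jar 50 wide, 55 high with a steel lid, standing on the cabinet's top on its left (+y) half; origin under its centre. Bystander.

How it is judged:
On the way:
1. both supports are drawn fully out (value of joint each of support_left, support_right above 0.09 m), for 0.2 s.
At the end, for the whole second after the job is handed in: Both supports are still drawn out at least 88 mm of their 100 mm, the flap lies level (within about 0.045 rad) and at rest on them, and bowl, mug and jar stand upright within 30 mm of where they started (value of joint each of support_left, support_right above 0.088 m and value of joint flap between 1.79 and 1.88 rad and velocity of joint flap between -0.05 and 0.05 rad/s and distance of each of bowl, mug, jar from where it was at the start of the episode below 0.03 m and angle between each of bowl, mug, jar's own z axis and vertical below 0.2 rad); the robot touches nothing.
It fails at once if the flap is brought past about 20 degrees forward of upright while a support is not drawn out (value of joint flap above 0.6 rad and value of joint any of support_left, support_right below 0.085 m).
It fails at once if the flap drops or is slammed (faster than 3 rad/s, as when let go more than about 10 mm above the supports) (velocity of joint flap above 3 rad/s).
It fails at once if the bowl, mug or jar is knocked away or over (distance of any of bowl, mug, jar from where it was at the start of the episode above 0.05 m or angle between any of bowl, mug, jar's own z axis and vertical above 0.5 rad).
It also fails if it takes over 72 s, if anything falls off the work surface, if the arm or the gripper's body presses on something with over 40 N, if the wrist force passes 120 N, or if a joint passes its speed limit or range.

## Working session

There is one attempt and no reset: what is moved stays moved. The work goes in short steps, Python scripts to look and compute and a tool call to move; the robot and the scene stay as the last step left them, time stands still between calls to the robot, and variables do not carry over. Pictures are saved under pics/ and viewed, about 8 in all and at most 12, crops included, and the job is handed in when it is done.

Besides the shell and the picture viewer there is one more tool, called after "Call:" as a command line: name --argument value ..., lists and objects as JSON in quotes. carry_out: Moves the arm, as the interface text tells. Its arguments: {"type":"object","properties":{"moves":{"type":"array"},"fingers":{"type":"number"},"grip_force":{"type":"number"}},"required":["moves"]}

```bash
ls; mkdir -p pics
cat > h.py <<'E'
from workcell import *
import numpy as np, cv2
from scipy.spatial.transform import Rotation as R
def cloud(s,T=None):
    T=s.get("extrinsics") if T is None else T
    h,w=s["range_z"].shape
    u,v=np.meshgrid(np.arange(w),np.arange(h))
    x=(u-s["cx"])/s["fx"]; y=(v-s["cy"])/s["fy"]
    a,b=x.copy(),y.copy()
    for _ in range(8):
        f=1+s["k1"]*(a*a+b*b); a,b=x/f,y/f
    z=s["range_z"]
    P=np.stack([a*z,-b*z,-z,np.ones_like(z)],-1)
    P=P@np.array(T).T
    P[z==0]=np.nan
    return P[...,:3]
E
python3 - <<'E'
from h import *
s=read_state(); print(s)
ims=[]
for n in("scene","top"):
    d=snapshot(n); np.save(f"{n}.npy",d,allow_pickle=True); cv2.imwrite(f"pics/{n}.png",d["image"]); print(n,d["fx"],d["k1"],np.round(d["extrinsics"],3).tolist())
E
```

```text
pics
{'time_s': 0.0, 'q': array([-1.47413569e+00,  1.59037186e-01,  1.59821160e+00,  6.14724464e-06,
        1.38619138e+00, -2.10118413e-01]), 'dq': array([-9.37369933e-05,  1.87099258e-03,  7.08565637e-04,  1.01691135e-03,
        2.65936257e-03,  7.85686253e-05]), 'joint_efforts': array([ 2.63772185e-03, -3.85573268e+01, -3.22102475e+01,  7.03344843e-02,
        3.78091412e-02, -1.40648308e-04]), 'position': array([ 0.17355485, -0.5475355 ,  0.21363592]), 'eef_rot': array([-3.10288454e+00, -4.79716420e-01, -1.73915849e-04]), 'wrist_force': array([-0.26115676, -0.49398206, -0.14137422]), 'moment': array([0.0032518 , 0.0387871 , 0.00238402]), 'opening': 0.09204165353940942}
scene 449.916544405534 -0.14145174318797302 [[0.816, -0.543, 0.197, 0.836], [0.578, 0.772, -0.266, -0.222], [-0.008, 0.331, 0.944, 1.076], [0.0, 0.0, 0.0, 1.0]]
top 449.57330298590597 -0.13768148417281872 [[-0.013, 0.986, -0.167, 0.515], [-1.0, -0.013, 0.001, 0.031], [-0.001, 0.167, 0.986, 1.055], [0.0, 0.0, 0.0, 1.0]]
```

View pics/scene.png

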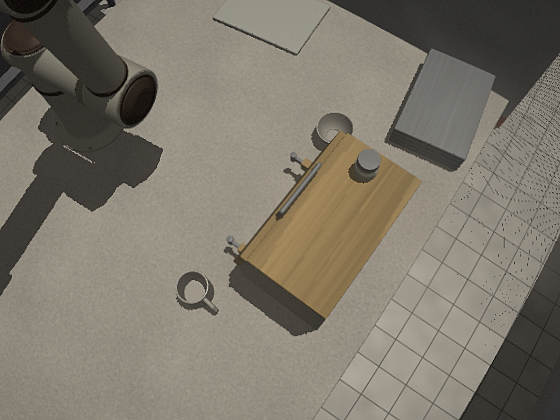

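View pics/top.png

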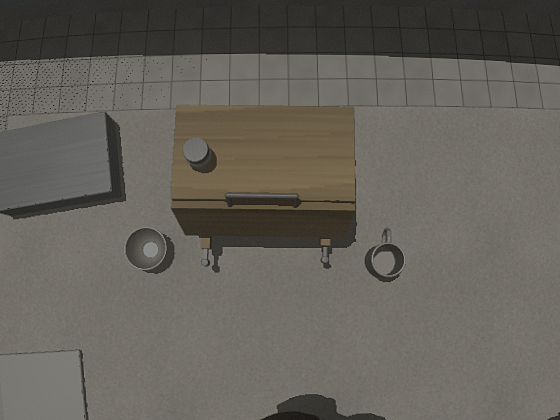

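The top view shows the cabinet nearly square to the base. The knobs are at about (206,261) left and (325,261) right, and the bar runs (228–298,199). The bowl is at (147,249), the mug at (388,260) and the jar at (196,151).

Run:
```python
from h import *
d=np.load("top.npy",allow_pickle=True).item(); P=cloud(d)
def near(n,u0,u1,v0,v1,zl,zh):
    Q=P[v0:v1,u0:u1].reshape(-1,3); Q=Q[(Q[:,2]>zl)&(Q[:,2]<zh)]
    print(n,len(Q),Q.min(0).round(4),Q.max(0).round(4),np.median(Q,0).round(4)); return Q
near("Lknob",196,218,246,272,.078,.1)
near("Rknob",315,336,246,272,.078,.1)
near("Lrail",196,216,236,250,.08,.1);near("Rrail",317,334,236,250,.08,.1)
B=near("bar",222,304,188,212,.274,.30)
print("bar slope",np.polyfit(B[:,1],B[:,0],1))
for a,b in((226,236),(240,250),(260,270),(290,300)): near("b",a,b,188,212,.277,.30)
T=near("top",170,360,100,200,.245,.26)
w=cv2.minAreaRect((T[:,:2]*1000).astype(np.float32));print(w)
near("bowl",120,172,222,275,.03,.06);near("mug",365,410,226,284,.07,.09);near("jar",180,215,135,172,.29,.32)
```

```text
Lknob 97 [0.5538 0.1852 0.0781] [0.5951 0.2059 0.0922] [0.5694 0.1957 0.0849]
Rknob 76 [ 0.5574 -0.0706  0.0784] [ 0.5923 -0.0549  0.089 ] [ 0.5683 -0.0626  0.0832]
Lrail 127 [0.5902 0.1845 0.0808] [0.6167 0.2059 0.0922] [0.6035 0.1948 0.0876]
Rrail 101 [ 0.5854 -0.0734  0.0801] [ 0.6115 -0.0532  0.0932] [ 0.6006 -0.0627  0.0878]
bar 420 [0.6588 0.0015 0.2742] [0.6734 0.1279 0.2892] [0.6661 0.061  0.2845]
bar slope [0.03217041 0.66427724]
b 61 [0.6633 0.1099 0.2774] [0.6734 0.1266 0.287 ] [0.6674 0.1186 0.284 ]
b 53 [0.6636 0.0853 0.2802] [0.6731 0.1014 0.2877] [0.6671 0.0941 0.2849]
b 56 [0.6619 0.0504 0.278 ] [0.6704 0.0662 0.2892] [0.666  0.0575 0.2848]
b 50 [0.6598 0.0015 0.277 ] [0.6699 0.0139 0.2872] [0.6644 0.0069 0.2839]
top 15868 [ 0.663  -0.1101  0.2452] [0.8521 0.2343 0.26  ] [0.7551 0.0541 0.2518]
((756.0503540039062, 61.71784973144531), (341.2763366699219, 183.74761962890625), 88.47998809814453)
bowl 537 [0.547  0.2901 0.03  ] [0.6427 0.3886 0.0544] [0.5994 0.3587 0.0454]
mug 319 [ 0.5245 -0.2393  0.0701] [ 0.6239 -0.1638  0.0899] [ 0.5666 -0.2061  0.0829]
jar 536 [0.7237 0.156  0.2909] [0.7666 0.2011 0.3101] [0.7436 0.1777 0.3066]
```

```bash
cat >> h.py <<'E'
def plan(target,zrot=None,tilt=True):
    """remaining shift in tool axes (cm) and turn (rad) to target; jaw axis heading zrot (world yaw of tool y, mod pi), tool down"""
    s=read_state(); M=R.from_rotvec(s["eef_rot"])
    print("pos",s["position"].round(4),"F",s["wrist_force"].round(1),"open",round(s["opening"],4),"t",round(s["time_s"],2),"q6",s["q"][5].round(2))
    y=M.apply([0,1,0]); print("jaw yaw",np.degrees(np.arctan2(y[1],y[0])).round(2))
    print("tool shift cm",(M.inv().apply(np.array(target)-s["position"])*100).round(2))
    if zrot is not None:
        for k in(0,np.pi):
            yy=np.array([np.cos(zrot+k),np.sin(zrot+k),0]); zz=np.array([0,0,-1.]); xx=np.cross(yy,zz)
            D=R.from_matrix(np.c_[xx,yy,zz]); print("turn",(M.inv()*D).as_rotvec().round(3))
E
python3 - <<'E'
from h import *
import workcell
print([n for n in dir(workcell) if n[0]!='_']); print(globals().get("grasp_offset"))
plan([.564,-.063,.2],np.pi/2-.028)
E
```

```text
['MotionError', 'grasp_offset', 'job_done', 'read_state', 'snapshot']
0.0187
pos [ 0.1736 -0.5476  0.2137] F [-0.2 -0.3  0.6] open 0.0919 t 0.1 q6 -0.21
jaw yaw -72.42
tool shift cm [ 51.85 -34.4    1.45]
turn [ 0.000e+00 -2.000e-03 -2.807e+00]
turn [-0.002 -0.     0.335]
```

Call:
carry_out --moves '[{"offset":[2.5,-1.7,0],"turn":[0,0,0.112]},{"offset":[2.5,-1.8,0],"turn":[0,0,0.112]},{"offset":[2.5,-2.3,0],"turn":[0,0,0.112]},{"offset":[2.4,-2.8,0],"turn":[0,0,0]},{"offset":[2.4,-2.8,0],"turn":[0,0,0]},{"offset":[2.4,-2.8,0],"turn":[0,0,0]},{"offset":[2.4,-2.8,0],"turn":[0,0,0]},{"offset":[2.4,-2.8,0],"turn":[0,0,0]}]' --fingers 6 --grip_force 15

```text
time_s: 0.77
position: [0.3641, -0.3369, 0.2097]
eef_rot: [-3.134, 0.093, 0.006]
wrist_force: [-0.6, -0.2, 0.7]
opening: 0.06
```

Run:
```python
from h import *
plan([.54,-.063,.2],np.pi/2-.028)
```

```text
pos [ 0.3641 -0.3369  0.2097] F [-0.6 -0.2  0.7] open 0.06 t 0.77 q6 0.64
jaw yaw -93.41
tool shift cm [ 15.93 -28.38   1.07]
turn [0.006 0.01  3.11 ]
turn [-0.006  0.004 -0.031]
```

Call:
carry_out --moves '[{"offset":[1.9,-3.3,0.1],"turn":[0,0,-0.03]},{"offset":[1.9,-3.5,0.1],"turn":[0,0,0]},{"offset":[2,-3.5,0.1],"turn":[0,0,0]},{"offset":[2,-3.5,0.1],"turn":[0,0,0]},{"offset":[2,-3.5,0.1],"turn":[0,0,0]},{"offset":[2,-3.5,0.1],"turn":[0,0,0]},{"offset":[2,-3.5,0.1],"turn":[0,0,0]},{"offset":[2,-3.5,0.1],"turn":[0,0,0]}]'

```text
time_s: 1.43
position: [0.5338, -0.0521, 0.2003]
eef_rot: [-3.134, 0.046, 0.009]
wrist_force: [0.5, -1.2, -0.1]
opening: 0.0604
```

Run:
```python
from h import *
plan([.564,-.063,.12],np.pi/2-.028)
s=read_state(); M=np.eye(4); M[:3,:3]=R.from_rotvec(s["eef_rot"]).as_matrix(); M[:3,3]=s["position"]
d=snapshot("wrist"); cv2.imwrite("pics/w1.png",d["image"])
P=cloud(d,M@np.array(d["tool_from_camera"]))
Q=P.reshape(-1,3)
for n,y0,y1 in(("R",-.085,-.04),("L",.175,.22)):
    q=Q[(Q[:,2]>.079)&(Q[:,2]<.1)&(Q[:,0]>.53)&(Q[:,0]<.62)&(Q[:,1]>y0)&(Q[:,1]<y1)]
    print(n,len(q)); 
    if len(q): print(q.min(0).round(4),q.max(0).round(4)); k=q[q[:,0]<q[:,0].min()+.016]; print(len(k),k[:,:2].mean(0), k[:,1].min(),k[:,1].max(),np.median(k[:,2]))
```

```text
pos [ 0.5338 -0.0521  0.2003] F [ 0.5 -1.2 -0.1] open 0.0604 t 1.43 q6 1.27
jaw yaw -91.69
tool shift cm [3.1  1.06 8.01]
turn [0.009 0.011 3.14 ]
turn [-0.007  0.006 -0.001]
R 1091
[ 0.5576 -0.0747  0.079 ] [ 0.6111 -0.0546  0.0911]
310 [ 0.56579383 -0.06356427] -0.07137366883286396 -0.056150725545574466 0.08525983959016964
L 0
```

View pics/w1.png

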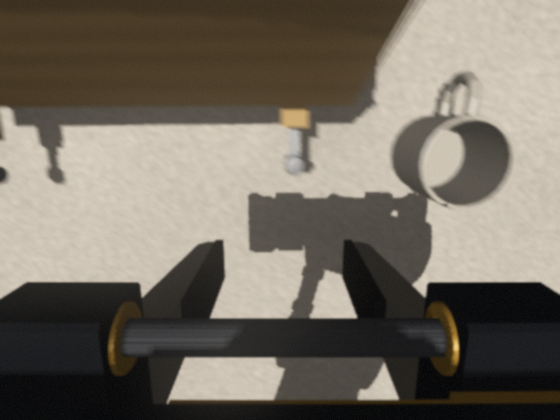

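The wrist view shows the right knob at (293,162), well clear of the mug at (465,160). Its measured centre is (0.566, -0.0635). Next I descend on it.

Call:
carry_out --moves '[{"offset":[1.3,0.5,3],"turn":[0,0,0]},{"offset":[1.3,0.5,3],"turn":[0,0,0]},{"offset":[0.6,0.2,3],"turn":[0,0,0]},{"offset":[0.1,0,3],"turn":[0,0,0]},{"offset":[0,0,2],"turn":[0,0,0]},{"offset":[0,0,0.8],"turn":[0,0,0]},{"offset":[0,0,0],"turn":[0,0,0]}]'

```text
time_s: 2.07
position: [0.5723, -0.0505, 0.0458]
eef_rot: [-3.13, 0.02, 0.003]
wrist_force: [0.1, 0.5, -0.1]
opening: 0.0603
```

Run:
```python
from h import *
plan([.566,-.0635,.053],np.pi/2-.028)
```

```text
pos [ 0.5723 -0.0505  0.0458] F [ 0.1  0.5 -0.1] open 0.0603 t 2.07 q6 1.27
jaw yaw -90.72
tool shift cm [-0.61  1.3  -0.73]
turn [-3.000e-03 -1.900e-02 -3.126e+00]
turn [-0.012  0.002  0.015]
```

Call:
carry_out --moves '[{"offset":[-0.6,1.2,-0.7],"turn":[-0.01,0,0.015]},{"offset":[0,0,0],"turn":[0,0,0]},{"offset":[0,0,0],"turn":[0,0,0]}]'

```text
time_s: 2.32
position: [0.5661, -0.0642, 0.0554]
eef_rot: [-3.141, 0.046, 0.001]
wrist_force: [0.0, 0.3, -0.6]
opening: 0.0602
```

Run:
```python
from h import *
plan([.566,-.0635,.053],np.pi/2-.028)
```

```text
pos [ 0.5661 -0.0642  0.0554] F [ 0.   0.3 -0.6] open 0.0602 t 2.32 q6 1.27
jaw yaw -91.67
tool shift cm [-0.01 -0.07  0.24]
turn [1.000e-03 0.000e+00 3.141e+00]
turn [-0.     0.001 -0.001]
```

Call:
carry_out --moves '[{"offset":[0,0,0.2],"turn":[0,0,0]},{"offset":[0,0,0],"turn":[0,0,0]},{"offset":[0,0,0],"turn":[0,0,0]},{"offset":[0,0,0],"turn":[0,0,0]},{"offset":[0,0,0],"turn":[0,0,0]},{"offset":[0,0,0],"turn":[0,0,0]}]' --fingers 0 --grip_force 20

```text
time_s: 2.82
position: [0.5699, -0.066, 0.0592]
eef_rot: [3.138, -0.047, 0.015]
wrist_force: [0.9, 0.0, 1.0]
opening: 0.0218
```

Call:
carry_out --moves '[{"offset":[-0.3,0,0.5],"turn":[0,0,0]},{"offset":[0,0,0],"turn":[0,0,0]},{"offset":[0,0,0],"turn":[0,0,0]}]'

```text
time_s: 3.07
position: [0.5692, -0.0633, 0.0562]
eef_rot: [-3.14, 0.048, -0.023]
wrist_force: [0.5, -1.0, -1.0]
opening: 0.0153
```

Call:
carry_out --moves '[{"offset":[-1.2,0,0],"turn":[0,0,0]},{"offset":[-1.5,0,0],"turn":[0,0,0]},{"offset":[-1.5,0,0],"turn":[0,0,0]},{"offset":[-1.5,0,0],"turn":[0,0,0]},{"offset":[-1.5,0,0],"turn":[0,0,0]},{"offset":[-1.2,0,0],"turn":[0,0,0]}]'

```text
time_s: 3.57
position: [0.4897, -0.0612, 0.0562]
eef_rot: [-3.141, 0.049, -0.047]
wrist_force: [2.1, -0.5, 1.2]
opening: 0.0152
```

Tracking well (2 N drag). Now to the stop.

Call:
carry_out --moves '[{"offset":[-0.7,0,0],"turn":[0,-0.03,0]},{"offset":[-0.6,0,0],"turn":[0,0,0]},{"offset":[-0.6,0,0],"turn":[0,0,0]},{"offset":[-0.5,0,0],"turn":[0,0,0]},{"offset":[-0.4,0,0],"turn":[0,0,0]}]'

```text
time_s: 3.98
position: [0.4776, -0.0609, 0.058]
eef_rot: [3.139, -0.061, 0.075]
wrist_force: [15.0, 0.4, -13.0]
opening: 0.0152
```

Run:
```python
from h import *
plan([.47,-.0605,.056],np.pi/2-.028)
```

```text
pos [ 0.4776 -0.0609  0.058 ] F [ 15.    0.4 -13. ] open 0.0152 t 3.98 q6 1.21
jaw yaw -92.21
tool shift cm [-0.77 -0.01  0.16]
turn [-0.075 -0.     3.13 ]
turn [ 0.    -0.048 -0.011]
```

Call:
carry_out --moves '[{"offset":[0,0,0],"turn":[0,0,0]},{"offset":[0,0,0],"turn":[0,0,0]},{"offset":[0,0,0],"turn":[0,0,0]},{"offset":[0,0,0],"turn":[0,0,0]},{"offset":[-0.3,0,-1],"turn":[0,-0.04,0]},{"offset":[0,0,-3],"turn":[0,0,0]},{"offset":[0,0,-3],"turn":[0,0,0]}]' --fingers 6

```text
time_s: 4.57
position: [0.4669, -0.0586, 0.122]
eef_rot: [-3.135, 0.061, 0.017]
wrist_force: [1.0, -0.8, 0.3]
opening: 0.0591
```

Run:
```python
from h import *
plan([.555,.1955,.15],np.pi/2-.028)
```

```text
pos [ 0.4669 -0.0586  0.122 ] F [ 1.  -0.8  0.3] open 0.0591 t 4.57 q6 1.23
jaw yaw -92.24
tool shift cm [  7.78 -25.75  -2.73]
turn [0.017 0.009 3.131]
turn [-0.006  0.011 -0.011]
```

Call:
carry_out --moves '[{"offset":[0,-2.5,-2],"turn":[0,0.01,-0.01]},{"offset":[0.8,-3.5,-1.5],"turn":[0,0,0]},{"offset":[0.8,-3.5,-0.5],"turn":[0,0,0]},{"offset":[0.8,-3.5,0],"turn":[0,0,0]},{"offset":[0.8,-3.5,0],"turn":[0,0,0]},{"offset":[0.8,-3.5,0],"turn":[0,0,0]},{"offset":[0.8,-2.7,0],"turn":[0,0,0]},{"offset":[0.5,-1.5,0],"turn":[0,0,0]}]'

```text
time_s: 5.23
position: [0.5335, 0.1872, 0.1738]
eef_rot: [-3.14, 0.058, -0.018]
wrist_force: [0.1, -0.0, -0.6]
opening: 0.0597
```

Run:
```python
from h import *
s=read_state(); M=np.eye(4); M[:3,:3]=R.from_rotvec(s["eef_rot"]).as_matrix(); M[:3,3]=s["position"]
d=snapshot("wrist"); 
P=cloud(d,M@np.array(d["tool_from_camera"]))
Q=P.reshape(-1,3)
for n,y0,y1 in(("R",-.085,-.04),("L",.175,.22)):
    q=Q[(Q[:,2]>.079)&(Q[:,2]<.1)&(Q[:,0]>.5)&(Q[:,0]<.62)&(Q[:,1]>y0)&(Q[:,1]<y1)]
    print(n,len(q)); 
    if len(q): print(q.min(0).round(4),q.max(0).round(4)); k=q[q[:,0]<q[:,0].min()+.016]; print(len(k),k[:,:2].mean(0), k[:,1].min(),k[:,1].max(),np.median(k[:,2])); K=k[:,:2].mean(0)
plan([*K,.055],np.pi/2-.028)
```

```text
R 0
L 1770
[0.5541 0.1856 0.079 ] [0.619  0.2055 0.0907]
381 [0.56263218 0.19640313] 0.18909210944102922 0.20382218414112666 0.08524152271299323
pos [0.5339 0.1888 0.1738] F [-1.8  0.5  0.8] open 0.0605 t 5.28 q6 1.73
jaw yaw -92.06
tool shift cm [ 2.7  -0.83 11.92]
turn [-0.019  0.005  3.134]
turn [-0.003 -0.012 -0.008]
```

Call:
carry_out --moves '[{"offset":[1.2,-0.4,2.5],"turn":[0,-0.012,-0.008]},{"offset":[1.1,-0.3,3],"turn":[0,0,0]},{"offset":[0.2,0,2.5],"turn":[0,0,0]},{"offset":[0,0,2],"turn":[0,0,0]},{"offset":[0,0,1],"turn":[0,0,0]},{"offset":[0,0,0],"turn":[0,0,0]}]'

```text
time_s: 5.78
position: [0.5616, 0.196, 0.0612]
eef_rot: [-3.14, 0.036, -0.003]
wrist_force: [0.1, -0.3, 0.9]
opening: 0.0601
```

Run:
```python
from h import *
plan([.5626,.1964,.054],np.pi/2-.028)
```

```text
pos [0.5616 0.196  0.0612] F [ 0.1 -0.3  0.9] open 0.0601 t 5.78 q6 1.73
jaw yaw -91.31
tool shift cm [ 0.1  -0.04  0.72]
turn [ 3.000e-03 -2.000e-03 -3.136e+00]
turn [-0.001 -0.002  0.005]
```

Call:
carry_out --moves '[{"offset":[0,0,0.6],"turn":[0,0,0]},{"offset":[0,0,0.1],"turn":[0,0,0]},{"offset":[0,0,0.1],"turn":[0,0,0]},{"offset":[0,0,0.1],"turn":[0,0,0]},{"offset":[0,0,0],"turn":[0,0,0]},{"offset":[0,0,0],"turn":[0,0,0]},{"offset":[0,0,0],"turn":[0,0,0]},{"offset":[0,0,0],"turn":[0,0,0]}]' --fingers 0 --grip_force 20

```text
time_s: 6.45
position: [0.5643, 0.1971, 0.0567]
eef_rot: [-3.136, 0.038, -0.015]
wrist_force: [2.6, -3.5, -4.8]
opening: 0.0156
```

Call:
carry_out --moves '[{"offset":[-1.2,0,0],"turn":[0,0,0]},{"offset":[-1.5,0,0],"turn":[0,0,0]},{"offset":[-1.5,0,0],"turn":[0,0,0]},{"offset":[-1.5,0,0],"turn":[0,-0.02,0]},{"offset":[-1,0,0],"turn":[0,0,0]},{"offset":[-0.6,0,0],"turn":[0,-0.02,0]},{"offset":[-0.6,0,0],"turn":[0,0,0]},{"offset":[-0.5,0,0],"turn":[0,0,0]}]'

```text
time_s: 7.12
position: [0.4841, 0.1992, 0.057]
eef_rot: [-3.134, 0.038, 0.025]
wrist_force: [22.4, 1.9, -20.6]
opening: 0.0155
```

Call:
carry_out --moves '[{"offset":[0,0,0],"turn":[0,0,0]},{"offset":[0,0,0],"turn":[0,0,0]},{"offset":[0,0,0],"turn":[0,0,0]},{"offset":[0,0,0],"turn":[0,0,0]},{"offset":[-0.3,0,-1.5],"turn":[0,0,0]},{"offset":[0,0,-4],"turn":[0,0,0]},{"offset":[0,0,-4],"turn":[0,0,0]},{"offset":[0,0,-4],"turn":[0,0,0]}]' --fingers 6

```text
time_s: 7.78
position: [0.4753, 0.1967, 0.1875]
eef_rot: [-3.137, 0.04, 0.068]
wrist_force: [0.5, -0.7, -1.4]
opening: 0.06
```

Call:
carry_out --moves '[{"offset":[0,2,-3],"turn":[0,0,-0.12]},{"offset":[0,2,-3],"turn":[0,0,-0.12]},{"offset":[0,2,-3],"turn":[0,0,-0.12]},{"offset":[0,2,-3],"turn":[0,0,-0.12]},{"offset":[0,2,-3],"turn":[0,0,-0.12]},{"offset":[0,0,-3],"turn":[0,0,-0.12]},{"offset":[0,0,0],"turn":[0,0,-0.12]},{"offset":[0,0,0],"turn":[0,0,-0.12]}]'

```text
time_s: 8.45
position: [0.5055, 0.0954, 0.388]
eef_rot: [-2.763, -1.457, 0.038]
wrist_force: [0.1, -1.0, -0.5]
opening: 0.06
```

Run:
```python
from h import *
plan([.6,.064,.37],-.03)
```

```text
pos [0.5055 0.0954 0.388 ] F [ 0.1 -1.  -0.5] open 0.06 t 8.45 q6 0.55
jaw yaw -34.42
tool shift cm [2.77 9.62 1.51]
turn [-0.03   0.005 -0.571]
turn [0.007 0.04  2.571]
```

Call:
carry_out --moves '[{"offset":[0,1,0],"turn":[-0.02,0,-0.115]},{"offset":[0,1,0],"turn":[0,0,-0.115]},{"offset":[-0.4,1,0],"turn":[0,0,-0.115]},{"offset":[-0.5,1,0],"turn":[0,0,-0.115]},{"offset":[-0.5,1,0],"turn":[0,0,-0.1]},{"offset":[0,0,0],"turn":[0,0,0]}]'

```text
time_s: 8.95
position: [0.5494, 0.0634, 0.3917]
eef_rot: [-2.228, -2.211, 0.018]
wrist_force: [0.6, 0.8, -0.3]
opening: 0.0603
```

Run:
```python
from h import *
plan([.666,.064,.37],-.03)
s=read_state(); M=np.eye(4); M[:3,:3]=R.from_rotvec(s["eef_rot"]).as_matrix(); M[:3,3]=s["position"]
d=snapshot("wrist"); cv2.imwrite("pics/w2.png",d["image"])
Q=cloud(d,M@np.array(d["tool_from_camera"])).reshape(-1,3)
t=snapshot("top"); cv2.imwrite("pics/t2.png",t["image"]); T=cloud(t).reshape(-1,3)
def box(n,Q,x0,x1,y0,y1,z0,z1):
    q=Q[(Q[:,0]>x0)&(Q[:,0]<x1)&(Q[:,1]>y0)&(Q[:,1]<y1)&(Q[:,2]>z0)&(Q[:,2]<z1)]
    print(n,len(q)); 
    if len(q)>9: print(q.min(0).round(4),q.max(0).round(4),np.median(q,0).round(4)); print(np.polyfit(q[:,1],q[:,0],1).round(3))
box("bar",Q,.64,.69,-.02,.15,.27,.3)
box("Lrail",T,.44,.62,.175,.22,.08,.1); box("Rrail",T,.44,.62,-.085,-.04,.08,.1)
```

```text
pos [0.5494 0.0634 0.3917] F [ 0.6  0.8 -0.3] open 0.0603 t 8.95 q6 -0.09
jaw yaw -0.42
tool shift cm [ 0.16 11.68  2.05]
turn [-0.01   0.006  0.023]
turn [-0.01  -0.016 -3.119]
bar 2291
[ 6.580e-01 -2.000e-04  2.701e-01] [0.6738 0.1284 0.288 ] [0.6657 0.0705 0.2847]
[0.027 0.664]
Lrail 61
[0.475  0.1907 0.0801] [0.5112 0.2057 0.0874] [0.4837 0.1992 0.0837]
[0.088 0.47 ]
Rrail 462
[ 0.4679 -0.0733  0.08  ] [ 0.6114 -0.0512  0.0957] [ 0.5402 -0.0638  0.088 ]
[-2.753  0.367]
```

View pics/t2.png

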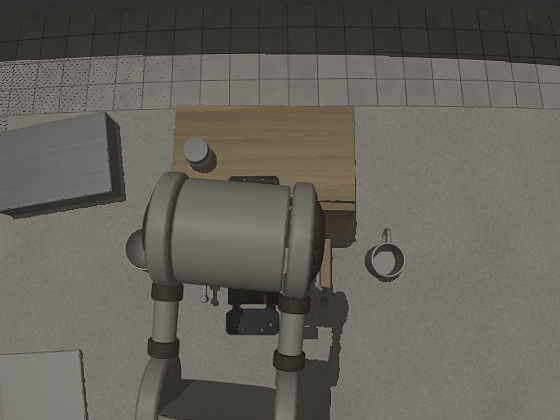

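View pics/w2.png

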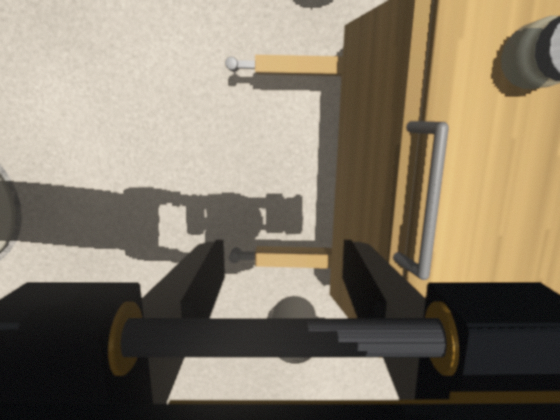

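Both supports show fully extended, knobs at (232,63) and (235,256) in the wrist view. The bar runs from (438,128) to (425,272), centred at about (0.666, 0.064, 0.281).

Call:
carry_out --moves '[{"offset":[0,2,1],"turn":[-0.01,0,0.023]},{"offset":[0,2.5,1],"turn":[0,0,0]},{"offset":[0,2.5,1],"turn":[0,0,0]},{"offset":[0,2.5,1],"turn":[0,0,0]},{"offset":[0,1.5,1],"turn":[0,0,0]},{"offset":[0,0.5,0.5],"turn":[0,0,0]},{"offset":[0,0,0],"turn":[0,0,0]}]'

```text
time_s: 9.63
position: [0.6643, 0.064, 0.3385]
eef_rot: [2.275, 2.16, -0.003]
wrist_force: [1.1, -0.3, -1.0]
opening: 0.0602
```

Run:
```python
from h import *
plan([.666,.064,.264],-.028)
```

```text
pos [0.6643 0.064  0.3385] F [ 1.1 -0.3 -1. ] open 0.0602 t 9.63 q6 -0.03
jaw yaw -2.98
tool shift cm [0.05 0.15 7.45]
turn [ 0.002  0.005 -0.024]
turn [ 0.007 -0.004  3.117]
```

Call:
carry_out --moves '[{"offset":[0,0.15,2],"turn":[0,0,-0.02]},{"offset":[0,0,2],"turn":[0,0,0]},{"offset":[0,0,1.6],"turn":[0,0,0]},{"offset":[0,0,0.8],"turn":[0,0,0]},{"offset":[0,0,0.3],"turn":[0,0,0]},{"offset":[0,0,0],"turn":[0,0,0]}]'

```text
time_s: 10.13
position: [0.6625, 0.0661, 0.2753]
eef_rot: [2.255, 2.176, 0.002]
wrist_force: [-0.1, 0.5, -0.4]
opening: 0.0598
```

Run:
```python
from h import *
plan([.666,.064,.264],-.028)
```

```text
pos [0.6625 0.0661 0.2753] F [-0.1  0.5 -0.4] open 0.0598 t 10.13 q6 -0.04
jaw yaw -2.04
tool shift cm [-0.19  0.35  1.14]
turn [ 0.006  0.004 -0.008]
turn [ 0.007 -0.01   3.134]
```

Call:
carry_out --moves '[{"offset":[-0.1,0.35,0.9],"turn":[0,0,0]},{"offset":[0,0,0.2],"turn":[0,0,0]},{"offset":[0,0,0],"turn":[0,0,0]},{"offset":[0,0,0],"turn":[0,0,0]},{"offset":[0,0,0],"turn":[0,0,0]},{"offset":[0,0,0],"turn":[0,0,0]}]' --fingers 2 --grip_force 12

```text
time_s: 10.63
position: [0.6677, 0.0648, 0.2688]
eef_rot: [2.252, 2.171, 0.01]
wrist_force: [0.0, -0.2, -1.7]
opening: 0.0218
```

Run:
```python
from h import *
plan([.666,.064,.264],-.028)
```

```text
pos [0.6677 0.0648 0.2688] F [ 0.  -0.2 -1.7] open 0.0218 t 10.63 q6 -0.04
jaw yaw -2.09
tool shift cm [-0.09 -0.17  0.48]
turn [ 0.014  0.005 -0.008]
turn [ 0.007 -0.022  3.133]
```

Call:
carry_out --moves '[{"offset":[0,-0.15,0.5],"turn":[0.01,0,0]},{"offset":[0,0,0.1],"turn":[0,0,0]},{"offset":[0,0,0],"turn":[0,0,0]},{"offset":[0,0,0],"turn":[0,0,0]},{"offset":[0,0,0],"turn":[0,0,0]}]' --fingers 0

```text
time_s: 11.05
position: [0.6669, 0.0648, 0.2634]
eef_rot: [2.257, 2.176, 0.0]
wrist_force: [-0.4, -0.8, 0.8]
opening: 0.0089
```

```bash
cat > arc.py <<'E'
from h import *
import sys
s=read_state(); p=s["position"]; M=R.from_rotvec(s["eef_rot"])
g=p+M.apply([0,0,-grasp_offset])
H=np.array([.627,.065,.105]); c=np.array([np.cos(-.028),np.sin(-.028),0])
dx=(g-H)@c; dz=g[2]-.105
phi=np.arctan2(-dx,dz)
print("grasp",g.round(4),"dx,dz",round(dx*1e3,1),round(dz*1e3,1),"r",round(np.hypot(dx,dz)*1e3,1),"theta",round(phi+.2182,3),"F",s["wrist_force"].round(1),"open",round(s["opening"],4),"t",round(s["time_s"],2))
z=np.array([0,0,-1.]);y=c;x=np.cross(y,z);print("turn",(M.inv()*R.from_matrix(np.c_[x,y,z])).as_rotvec().round(3))
st=float(sys.argv[1]) if len(sys.argv)>1 else .09
th=phi; last=g
for i in range(8):
    th=min(th+st,1.615); n=H+c*(-.18*np.sin(th))+np.array([0,0,.18*np.cos(th)])+0
    d=n-last; print("cm tool y,z",round(d@c*100,2),round(-d[2]*100,2),"th",round(th+.2182,2)); last=n
E
python3 arc.py
```

```text
grasp [0.6668 0.0649 0.2821] dx,dz 39.8 177.1 r 181.5 theta -0.003 F [-0.4 -0.8  0.8] open 0.0089 t 11.05
turn [ 0.005  0.005 -0.008]
cm tool y,z -1.63 -0.14 th 0.09
cm tool y,z -1.61 -0.14 th 0.18
cm tool y,z -1.62 0.01 th 0.27
cm tool y,z -1.61 0.15 th 0.36
cm tool y,z -1.59 0.3 th 0.45
cm tool y,z -1.56 0.44 th 0.54
cm tool y,z -1.51 0.58 th 0.63
cm tool y,z -1.46 0.71 th 0.72
```

Call:
carry_out --moves '[{"offset":[0,-1,-0.2],"turn":[0,0,0]},{"offset":[0,-1.6,-0.2],"turn":[0,0,0]},{"offset":[0,-1.6,-0.1],"turn":[0,0,0]},{"offset":[0,-1.6,0.1],"turn":[0,0,0]},{"offset":[0,-1.6,0.3],"turn":[0,0,0]}]'

```text
time_s: 11.47
position: [0.5944, 0.0669, 0.2648]
eef_rot: [2.253, 2.171, 0.008]
wrist_force: [0.2, 0.2, 1.0]
opening: 0.0095
```

```bash
python3 arc.py
```

```text
grasp [0.5941 0.067  0.2835] dx,dz -32.9 178.5 r 181.5 theta 0.4 F [0.2 0.2 1. ] open 0.0095 t 11.47
turn [ 0.013  0.005 -0.009]
cm tool y,z -1.55 0.52 th 0.49
cm tool y,z -1.54 0.51 th 0.58
cm tool y,z -1.49 0.64 th 0.67
cm tool y,z -1.42 0.77 th 0.76
cm tool y,z -1.35 0.9 th 0.85
cm tool y,z -1.26 1.01 th 0.94
cm tool y,z -1.17 1.12 th 1.03
cm tool y,z -1.06 1.22 th 1.12
```

Call:
carry_out --moves '[{"offset":[0,-1.55,0.4],"turn":[0.01,0,0]},{"offset":[0,-1.5,0.5],"turn":[0,0,0]},{"offset":[0,-1.5,0.65],"turn":[0,0,0]},{"offset":[0,-1.4,0.75],"turn":[0,0,0]},{"offset":[0,-1.35,0.9],"turn":[0,0,0]}]'

```text
time_s: 11.88
position: [0.5191, 0.069, 0.2329]
eef_rot: [2.255, 2.173, 0.002]
wrist_force: [2.3, -0.0, -3.6]
opening: 0.0099
```

```bash
sed -i 's/,.105\]/,.1065]/;s/g\[2\]-.105/g[2]-.1065/' arc.py; python3 arc.py
```

```text
grasp [0.519  0.0691 0.2516] dx,dz -108.1 145.1 r 180.9 theta 0.859 F [ 2.3 -0.  -3.6] open 0.0099 t 11.88
turn [ 0.008  0.006 -0.009]
cm tool y,z -1.2 1.1 th 0.95
cm tool y,z -1.16 1.13 th 1.04
cm tool y,z -1.05 1.23 th 1.13
cm tool y,z -0.93 1.32 th 1.22
cm tool y,z -0.81 1.4 th 1.31
cm tool y,z -0.68 1.47 th 1.4
cm tool y,z -0.55 1.52 th 1.49
cm tool y,z -0.41 1.57 th 1.58
```

Call:
carry_out --moves '[{"offset":[0,-1.2,0.95],"turn":[0,0,0]},{"offset":[0,-1.15,1.1],"turn":[0,0,0]},{"offset":[0,-1.05,1.2],"turn":[0,0,0]},{"offset":[0,-0.9,1.3],"turn":[0,0,0]},{"offset":[0,-0.75,1.3],"turn":[0,0,0]}]'

```text
time_s: 12.3
position: [0.4672, 0.0704, 0.1716]
eef_rot: [2.251, 2.17, 0.008]
wrist_force: [3.8, 0.0, -2.0]
opening: 0.009
```

```bash
python3 arc.py .07
```

```text
grasp [0.4669 0.0705 0.1903] dx,dz -160.1 83.8 r 180.7 theta 1.307 F [ 3.8  0.  -2. ] open 0.009 t 12.3
turn [ 0.014  0.007 -0.009]
cm tool y,z -0.48 1.17 th 1.38
cm tool y,z -0.46 1.17 th 1.45
cm tool y,z -0.38 1.2 th 1.52
cm tool y,z -0.3 1.22 th 1.59
cm tool y,z -0.21 1.24 th 1.66
cm tool y,z -0.12 1.25 th 1.73
cm tool y,z -0.03 1.26 th 1.8
cm tool y,z 0.02 0.65 th 1.83
```

Call:
carry_out --moves '[{"offset":[0,-0.5,1.1],"turn":[0.012,0,0]},{"offset":[0,-0.45,1.2],"turn":[0,0,0]},{"offset":[0,-0.35,1.2],"turn":[0,0,0]},{"offset":[0,-0.25,1.1],"turn":[0,0,0]},{"offset":[0,-0.2,0.9],"turn":[0,0,0]}]'

```text
time_s: 12.72
position: [0.4496, 0.0709, 0.1132]
eef_rot: [2.256, 2.175, -0.002]
wrist_force: [4.0, 0.4, -1.3]
opening: 0.0091
```

```bash
python3 arc.py .04
```

```text
grasp [0.4495 0.071  0.1319] dx,dz -177.6 25.4 r 179.4 theta 1.647 F [ 4.   0.4 -1.3] open 0.0091 t 12.72
turn [ 0.004  0.006 -0.009]
cm tool y,z -0.15 0.71 th 1.69
cm tool y,z -0.06 0.72 th 1.73
cm tool y,z -0.03 0.72 th 1.77
cm tool y,z -0.0 0.72 th 1.81
cm tool y,z 0.01 0.47 th 1.83
cm tool y,z 0.0 -0.0 th 1.83
cm tool y,z 0.0 -0.0 th 1.83
cm tool y,z 0.0 -0.0 th 1.83
```

Call:
carry_out --moves '[{"offset":[0,-0.15,0.7],"turn":[0,0,0]},{"offset":[0,-0.05,0.7],"turn":[0,0,0]},{"offset":[0,0,0.6],"turn":[0,0,0]},{"offset":[0,0,0.5],"turn":[0,0,0]},{"offset":[0,0,0.4],"turn":[0,0,0]},{"offset":[0,0,0.3],"turn":[0,0,0]}]'

```text
time_s: 13.22
position: [0.4488, 0.0707, 0.0813]
eef_rot: [2.257, 2.176, -0.004]
wrist_force: [-8.0, 0.3, 18.8]
opening: 0.0093
```

```bash
python3 arc.py .04
```

```text
grasp [0.4488 0.0708 0.1   ] dx,dz -178.3 -6.5 r 178.4 theta 1.826 F [-8.   0.3 18.8] open 0.0093 t 13.22
turn [ 0.003  0.006 -0.009]
cm tool y,z -0.15 0.14 th 1.83
cm tool y,z 0.0 -0.0 th 1.83
cm tool y,z 0.0 -0.0 th 1.83
cm tool y,z 0.0 -0.0 th 1.83
cm tool y,z 0.0 -0.0 th 1.83
cm tool y,z 0.0 -0.0 th 1.83
cm tool y,z 0.0 -0.0 th 1.83
cm tool y,z 0.0 -0.0 th 1.83
```

The 19 N upward reaction shows the flap resting on the supports. I'll release with a narrow opening, because the board edge is close behind the bar.

Call:
carry_out --moves '[{"offset":[0,0,0],"turn":[0,0,0]},{"offset":[0,0,0],"turn":[0,0,0]},{"offset":[0,0,0],"turn":[0,0,0]},{"offset":[0,0,0],"turn":[0,0,0]},{"offset":[0,0,0],"turn":[0,0,0]}]' --fingers 3

```text
time_s: 13.63
position: [0.4479, 0.0705, 0.0812]
eef_rot: [2.258, 2.178, -0.009]
wrist_force: [0.3, 0.0, -0.1]
opening: 0.0301
```

```bash
python3 arc.py .04|head -2
```

```text
grasp [0.4479 0.0706 0.0999] dx,dz -179.1 -6.6 r 179.3 theta 1.826 F [ 0.3  0.  -0.1] open 0.0301 t 13.63
turn [-0.001  0.007 -0.008]
```

Free of contact. Lift straight up and back off.

Call:
carry_out --moves '[{"offset":[0,0,-1.5],"turn":[0,0,0]},{"offset":[0,0,-2],"turn":[0,0,0]},{"offset":[0,0,-3],"turn":[0,0,0]},{"offset":[0,0,-3],"turn":[0,0,0]},{"offset":[0,-1,-3],"turn":[0,0,0]},{"offset":[0,-2,-3],"turn":[0,0,0]},{"offset":[0,-2,-2],"turn":[0,0,0]},{"offset":[0,-2,-1],"turn":[0,0,0]}]'

```text
time_s: 14.3
position: [0.3735, 0.0742, 0.2699]
eef_rot: [-2.258, -2.175, 0.023]
wrist_force: [0.5, 0.7, -0.1]
opening: 0.0299
```

Call:
carry_out --moves '[{"offset":[-1.5,-1,0],"turn":[0,0,0]},{"offset":[-3,-1,0],"turn":[0,0,0]},{"offset":[-3,0,0],"turn":[0,0,0]},{"offset":[-3,0,0],"turn":[0,0,0]},{"offset":[-3,0,0],"turn":[0,0,0]},{"offset":[-3,0,0],"turn":[0,0,0]},{"offset":[-3,0,0],"turn":[0,0,0]},{"offset":[-2,0,0],"turn":[0,0,0]}]'

```text
time_s: 14.97
position: [0.3433, -0.1447, 0.2771]
eef_rot: [2.247, 2.188, -0.012]
wrist_force: [0.9, 0.4, -0.5]
opening: 0.0301
```

Run:
```python
from h import *
t=snapshot("top"); cv2.imwrite("pics/t3.png",t["image"]); P=cloud(t); T=P.reshape(-1,3)
T0=cloud(np.load("top.npy",allow_pickle=True).item()).reshape(-1,3)
def box(n,Q,x0,x1,y0,y1,z0,z1):
    q=Q[(Q[:,0]>x0)&(Q[:,0]<x1)&(Q[:,1]>y0)&(Q[:,1]<y1)&(Q[:,2]>z0)&(Q[:,2]<z1)]
    print(n,len(q)); 
    if len(q)>9: print(q.min(0).round(4),q.max(0).round(4),np.median(q,0).round(4))
    return q
q=box("flap",T,.5,.61,-.1,.22,.08,.14)
print("slope z(x)",np.polyfit(q[:,0],q[:,2],1))
box("Lknob",T,.45,.5,.175,.22,.075,.1); box("Rknob",T,.45,.5,-.085,-.04,.075,.1)
for Q in(T0,T):
    box("bowl",Q,.5,.68,.28,.42,.03,.06);box("mug",Q,.5,.65,-.26,-.15,.07,.09);box("jar",Q,.7,.8,.14,.22,.29,.32)
print(read_state()["wrist_force"],read_state()["position"])
```

```text
flap 7903
[ 0.5    -0.0999  0.0977] [0.61   0.2199 0.1109] [0.5545 0.0603 0.1043]
slope z(x) [0.00500991 0.10153381]
Lknob 48
[0.475  0.1916 0.0751] [0.49   0.2056 0.0888] [0.4816 0.1987 0.0847]
Rknob 51
[ 0.4681 -0.0735  0.0773] [ 0.4998 -0.053   0.098 ] [ 0.4766 -0.0598  0.085 ]
bowl 537
[0.547  0.2901 0.03  ] [0.6427 0.3886 0.0544] [0.5994 0.3587 0.0454]
mug 319
[ 0.5245 -0.2393  0.0701] [ 0.6239 -0.1638  0.0899] [ 0.5666 -0.2061  0.0829]
jar 536
[0.7237 0.156  0.2909] [0.7666 0.2011 0.3101] [0.7436 0.1777 0.3066]
bowl 529
[0.547  0.2901 0.03  ] [0.6427 0.3889 0.0549] [0.5995 0.3586 0.0455]
mug 319
[ 0.5245 -0.2392  0.0701] [ 0.6239 -0.1636  0.0895] [ 0.5664 -0.2064  0.083 ]
jar 536
[0.7238 0.1562 0.2913] [0.7661 0.2012 0.3114] [0.7436 0.1777 0.3065]
[-0.83586497 -0.57413078 -0.14230313] [ 0.34315672 -0.14695563  0.27695094]
```

View pics/t3.png

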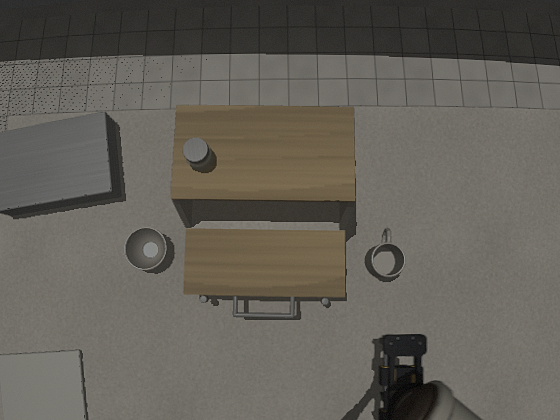

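The flap lies level at (185–345, 230–298), with both knobs showing just ahead of its free edge at (204,299) and (325,301). The bowl, mug and jar haven't moved, so I'm handing in.

```bash
python3 -c "
from workcell import *
print(job_done())"
```

```text
the job is handed in; nothing more can be done
None
```

The cabinet is set up as a preparation place, and I handed the job in at about 15 s of the 72 s allowed. I pulled both supports out to their stops, right one first, and felt each stop at 15–22 N. I then brought the flap down by its bar along the hinge arc, seated it with about 19 N of reaction, opened the fingers and backed the arm off.

What the last checks showed:
- **Flap:** level within about 0.005 rad by the depth image, at an estimated hinge angle of about 1.83.
- **Supports:** both knobs sit about 97–98 mm out by the camera, about 2 mm under the nominal 100 mm and within the calibration error.
- **Bowl, mug and jar:** unmoved, within 1 mm of where they started.
- **Arm:** clear of everything, with wrist force near zero.

No check failed. The only disagreement was that the arc radius measured 178–181.5 mm against the nominal 180 mm, which is calibration error. The hand-in reports no verdict, so I can't confirm the final score.

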